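# Walk a bearing housing round into its inspection nest and latch it

### The job

The heavy bearing housing stands askew on the tooling plate. Without gripping or lifting it, walk it round by pushing its corners in turn with the fingertips until its ground back face lies flat against the fence at the far side of the plate, and push it along the fence until its right end touches the tip of the stop screw. Then push the swing latch right round until it is fully closed across the front of the housing, and leave the gauges and the spare bearing behind the plate where they are.

Things in the scene. Friction and masses are not known exactly. Their poses are not given: they have to be found in the camera images.
- nest: Fixed nest: drilled aluminium plate 280 x 280 x 12 mm; origin at the centre of its underside on the bench, x away from the robot to the fence, y left along it, z up. A steel fence 250 mm long, 30 mm above the plate, stands along the far edge, near face at x = 108 mm. A block (44 x 24 x 32 mm) at its right end, centre x = 60, y = -113 mm, carries the stop screw.
- stop_tip (a point): Tip of the stop screw, pointing left (+y of the nest), 12 mm across; nest frame x = 60, y = -85, z = 30 mm. The right end of the housing must touch it.
- housing: Loose casting, about 2 kg, 96 (x) by 130 (y) by 33 mm high, with a round 84 mm boss and bearing on top, 50 mm in all. Origin at the centre of its underside. +x points out of the bright ground back face; the brass grease nipple is at the front. Slides under 5 to 10 N. Starts turned 40 to 70 degrees anticlockwise; home, its axes match the nest's and its origin is at x = 60, y = -20 mm of the nest.
- back_left (a point): Point on the ground back face at its left vertical edge, housing frame (48, 65, 18) mm.
- back_right (a point): Point on the ground back face at its right vertical edge, housing frame (48, -65, 18) mm.
- right_end (a point): Middle of the right end face, housing frame (0, -65, 18) mm.
- latch (a joint): Steel arm 100 x 14 x 14 mm, underside 12.5 mm above the plate, on a vertical pivot (24 mm across) at nest x = 2.5, y = -114 mm. 0 = open, pointing to the robot (nest -x); grows clockwise from above; 1.57 rad = closed at its end stop, pointing along nest +y, 2.5 mm in front of a housing that is home. Starts at 0.05 to 0.35; light friction, stays where left.
- latch_pin (a point): Middle of the upright finger pin on the latch arm (12 mm diameter, rising 25 mm above the arm), 88 mm from the pivot. To the right of the plate, some 6 to 15 cm away, stands a fixed open wooden ring case with its lid up: travel above it.
- plug: Plug gauge standing on end on the bench behind the fence, 35 mm diameter, 102 mm tall, origin under its centre; not to be disturbed.
- ring: Ring gauge lying behind the fence, 66 mm diameter, 20 mm high, origin under its centre; not to be disturbed.
- spare_bearing: Spare bearing lying behind the fence, 62 mm diameter, 14 mm high, origin under its centre; not to be disturbed.

How it is judged:
On the way:
1. the housing has been walked round and up to the fence (both back edges within 10 mm of it) with the latch still open (x of each of back_left, back_right in the frame of nest above 0.098 m and value of joint latch below 1.1 rad), for 0.1 s.
At the end, for the whole second after the job is handed in: The housing stands flat on the plate with both edges of its back face within 3 mm of the fence and its right end within 3.5 mm of the stop screw, the latch is closed (within 0.07 rad of its end stop), and all is at rest (x of each of back_left, back_right in the frame of nest above 0.105 m and y of right_end in the frame of nest between -0.09 and -0.0815 m and height (world z) of housing below 0.016 m and value of joint latch above 1.5 rad and linear speed of housing below 0.01 m/s); the robot touches nothing.
It fails at once if the housing is lifted (more than 8 mm) or tipped (height (world z) of housing above 0.02 m or angle between housing's own z axis and vertical above 0.15 rad).
It fails at once if a gauge or the spare bearing is moved more than 20 mm or knocked over (distance of any of plug, ring, spare_bearing from where it was at the start of the episode above 0.02 m or angle between plug's own z axis and vertical above 0.3 rad).
It fails at once if the housing is pushed off the plate (height (world z) of housing below 0.006 m).
It also fails if it takes over 72 s, if anything falls off the work surface, if the arm or the gripper's body presses on something with over 40 N, if the wrist force passes 120 N, or if a joint passes its speed limit or range.

### The arm

A 6-joint arm with a two-finger parallel gripper is mounted at the origin on a cart in front of the work surface, level with it; the furniture and walls round the work are solid. World frame = base frame: x ahead of the robot, y to its left, z up, the work surface at z = 0. Lengths are in m, angles in rad, forces in N, time in s.
With the tool pointing down it reaches from about 0.275 to 0.875 m from the base axis. Payload 12.5 kg.
Tool frame: the origin (TCP) lies between the finger pads; the fingertips stand 17 mm ahead of it and the grasp point (between the pads) lies 2 mm behind it; z points along the fingers, y is the direction in which the jaws open and shut (so a half turn about z gives the same grasp; the last joint's range is limited). The gripper opens to 85 mm and grips with 20 to 120 N. Pads are 22 mm wide; open, the fingers measure 114 mm over their backs; the gripper's body (76 mm by 85 mm) begins 54 mm behind the grasp point. The pads swing forward as they close: fully open they stand 13 mm farther back than shut.
Start: joints at [-1.223, 0.351, 1.652, -0, 1.139, -0.085], TCP at [0.231, -0.499, 0.248] pointing down, gripper open.
Joint ranges: [-2.75, 2.75], [-0.79, 2.1], [0.01, 2.65], [-1.57, 4.71], [0.07, 3.14], [-2.87, 2.87]. Speed limits (rad/s): [2.22, 2.22, 2.79, 3.14, 3.14, 3.14].

### API

Orientations are given as a unit quaternion [x, y, z, w].
In Python, from workcell import r gives the robot as it stands. The module is installed in compiled form; this text tells all that it offers.
- The arm moves only by the shell command python3 -m handwheel 'ROWS' [FORCE]. ROWS is JSON, a list of rows, each an object of numbers: "x", "y", "z": the shift along the tool's x, y, z in cm; "rx", "ry", "rz": the turn, a rotation vector about the tool's x, y, z in rad; "grip": the closure, from 0 (fully open) to 1 (shut). A call has 1 to 5 rows; each row is the pose to reach, as a shift and turn from the pose measured when the call began, along the tool's axes at that moment; what a row does not reach only later rows make up. A row lasts 1/10 s, in which the tool goes at most 50 mm and 8.59 degrees, less where a joint would pass 70% of its speed; a pose out of reach is approached as far as the arm can. A call with a gripper value outside its range is refused whole. The fingers move at their own pace and stop on an object; FORCE is the grip in N (left out, the last holds). Time passes only in rows, so rows that repeat a pose let the fingers close. It gives the time, the measured TCP pose, the force and the opening at its end, in the units of the state.
- r.sense(): the state, without advancing time (a new reading comes with each control period).
- r.camera(name): name is "side" or "top"; returns a dict with "img" (480x640x3 uint8, red, green, blue), "vfov" (degrees; the focal length in pixels is half the picture's height over the tangent of half this angle, whatever the lens; pixels are square), "cx", "cy" (the principal point, pixels), "T" (4x4, takes a point from camera to world coordinates). Camera axes: x right, y down, z forward; pixel columns grow to the right and rows downward; lengths in m; the calibration is good to about 2 mm. A picture is of the moment at which its call begins. There is no depth.
- r.hand_in(): hands the job in, once; it reports no verdict.
Trained networks look in the newest picture that a camera, given by its name, has taken for a name from the list of things; names that differ only in an ending like _2 or _b are one class to them, and where a whole thing is asked for, a point or a joint stands for the part that bears it (a point fixed in the world has none). Each returns a list of dicts, best first, with "confidence" (0 to 1); they miss things now and then, are a little off and sometimes report something else, mostly with a low value. They report only what shows in the picture. A call takes as long as a camera call.
- r.recognise(camera, target): "at" ([x, y, z] in m, in world coordinates, good to about 4 mm: the middle of the surface that is visible of it).
The state is a dict: "time_s": time; "joint_pos": joint angles; "qvel": joint speeds; "tau": joint torques, N m; "ee_pos": TCP position; "ee_rot": TCP orientation; "wrist_force": force on the tool from outside, world axes, zero at the start; "moment": the same for the moment, N m; "opening": finger opening in m.
Only numpy, scipy, OpenCV 4.12 (cv2) and the standard library are available. Lean on these libraries where they do the work, as an engineer would, in place of code of your own. Each camera call takes 0.05 s, during which the arm holds its last target. There are 200 camera calls.

## Working session

There is one attempt and no reset: what is moved stays moved. The work goes in short steps, Python scripts to look and compute and a shell command to move; the robot and the scene stay as the last step left them, time stands still between calls to the robot, and variables do not carry over. Pictures are saved under pics/ and viewed, about 8 in all and at most 12, crops included, and the job is handed in when it is done.

```bash
mkdir -p pics; ls
python3 - <<'E'
from workcell import r
import cv2
s=r.sense();print(s['time_s'],s['ee_pos'],s['ee_rot'],s['opening'])
for c in ('top','side'):
    d=r.camera(c);cv2.imwrite(f'pics/{c}0.png',d['img'][:,:,::-1]);print(c,d['vfov'],d['cx'],d['cy'],d['T'].tolist() if hasattr(d['T'],'tolist') else d['T'])
    for n in ('nest','housing','latch','latch_pin','back_left','back_right','right_end','stop_tip','plug','ring','spare_bearing'):
        try: print(n,[(round(q['confidence'],2),[round(v,3) for v in q['at']]) for q in r.recognise(c,n)[:2]])
        except Exception as e: print(n,e)
print(r.sense()['time_s'])
E
```

```text
pics
0.0 [ 0.23058693 -0.49899188  0.2477587 ] [ 9.76680162e-01  2.14698638e-01 -8.79961728e-05 -5.89340015e-04] 0.08563053407517435
top 47.23352461921527 320.44667920540473 229.49669365873882 [[-0.007297410214098005, -0.9830033072418142, 0.18344275879909513, 0.39109136189273197], [-0.9999647754174755, 0.007934243737782492, 0.002737827713238541, 0.19060443329370147], [-0.004146773257015047, -0.18341631805258024, -0.9830265807919896, 1.0013043626712534], [0.0, 0.0, 0.0, 1.0]]
nest [(0.82, [0.534, 0.197, 0.014])]
housing [(0.95, [0.454, 0.226, 0.048])]
latch [(0.61, [0.467, 0.111, 0.037]), (0.47, [0.457, 0.226, 0.046])]
latch_pin [(0.64, [0.682, 0.297, 0.062]), (0.56, [0.467, 0.107, 0.04])]
back_left [(0.6, [0.456, 0.224, 0.049])]
back_right [(0.57, [0.461, 0.225, 0.049]), (0.41, [0.696, 0.178, 0.023])]
right_end [(0.62, [0.459, 0.224, 0.051])]
stop_tip [(0.74, [0.529, 0.195, 0.012]), (0.73, [0.694, 0.177, 0.023])]
plug [(0.97, [0.684, 0.296, 0.062])]
ring [(0.94, [0.693, 0.177, 0.022])]
spare_bearing [(0.89, [0.691, 0.085, 0.014]), (0.35, [0.456, 0.225, 0.052])]
side 47.11846985464702
[... 153 characters left out ...]
97780931336, -0.1415657554954544, 0.32859247396176317], [0.0065905889402995904, -0.6035958235856114, -0.7972632224600777, 0.7418554762717801], [0.0, 0.0, 0.0, 1.0]]
nest [(0.89, [0.514, 0.202, 0.008])]
housing [(0.79, [0.448, 0.233, 0.046]), (0.55, [0.69, 0.086, 0.016])]
latch [(0.73, [0.466, 0.111, 0.037])]
latch_pin [(0.79, [0.464, 0.109, 0.037]), (0.38, [0.447, 0.234, 0.045])]
back_left [(0.59, [0.444, 0.233, 0.047])]
back_right [(0.71, [0.442, 0.232, 0.043]), (0.61, [0.681, 0.294, 0.054])]
right_end [(0.83, [0.449, 0.233, 0.043])]
stop_tip [(0.64, [0.515, 0.206, 0.01])]
plug [(0.9, [0.681, 0.29, 0.054])]
ring [(0.56, [0.694, 0.177, 0.02])]
spare_bearing [(0.88, [0.69, 0.086, 0.015])]
1.2
```

View pics/top0.png

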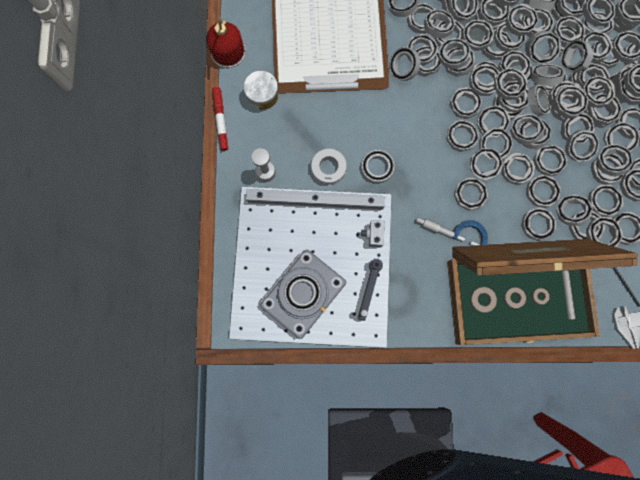

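View pics/side0.png

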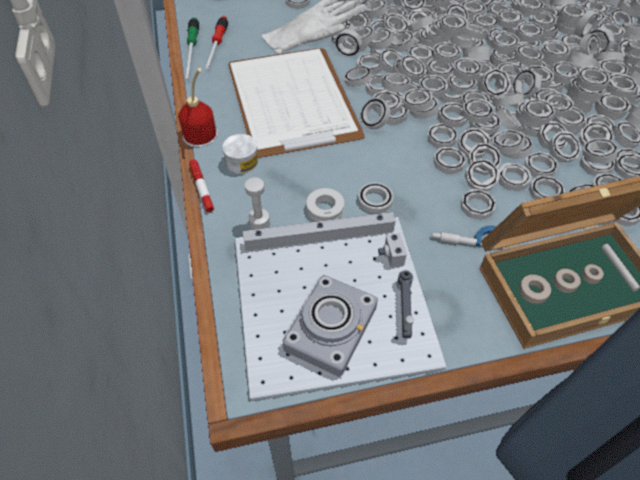

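Run:
```python
import cv2
a=cv2.imread('pics/top0.png')[180:355,222:402]
cv2.imwrite('pics/crop0.png',cv2.resize(a,None,fx=3.4,fy=3.4,interpolation=cv2.INTER_CUBIC))
```

```text
(no output)
```

View pics/crop0.png

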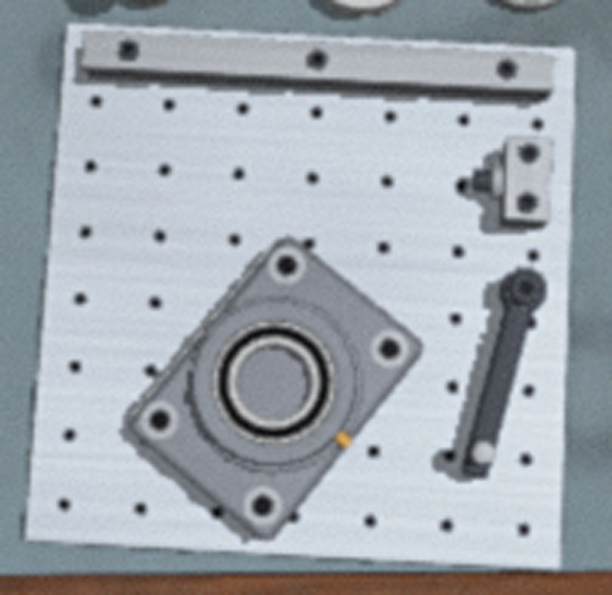

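```bash
cat > h.py <<'E'
import numpy as np
from workcell import r
def px2w(d,px,z):
    f=240/np.tan(np.radians(d['vfov']/2)); T=np.array(d['T'])
    px=np.atleast_2d(px).astype(float); z=np.broadcast_to(z,len(px))
    v=np.c_[(px[:,0]-d['cx'])/f,(px[:,1]-d['cy'])/f,np.ones(len(px))]@T[:3,:3].T
    return T[:3,3]+v*((z-T[2,3])/v[:,2])[:,None]
def w2px(d,P):
    f=240/np.tan(np.radians(d['vfov']/2)); T=np.array(d['T'])
    q=(np.atleast_2d(P)-T[:3,3])@T[:3,:3]
    return q[:,:2]/q[:,2:]*f+[d['cx'],d['cy']]
def fit(m,w):  # rigid 2D: w = R m + t
    m=np.array(m,float);w=np.array(w)[:,:2];a=m-m.mean(0);b=w-w.mean(0)
    th=np.arctan2((a[:,0]*b[:,1]-a[:,1]*b[:,0]).sum(),(a*b).sum())
    R=np.array([[np.cos(th),-np.sin(th)],[np.sin(th),np.cos(th)]]);t=w.mean(0)-R@m.mean(0)
    return th,t,np.abs(w-(m@R.T+t)).max()
HB=[(.048,.065),(.048,-.065),(-.048,-.065),(-.048,.065)]
E
python3 - <<'E'
from h import *
d=r.camera('top')
c=lambda l:np.array(l)/3.4+[222-.35,180-.35]
n=px2w(d,c([(68,23),(576,47),(562,568),(25,541)]),.012)
th,t,e=fit([(.14,.14),(.14,-.14),(-.14,-.14),(-.14,.14)],n);print('nest',th,t,e)
R=np.array([[np.cos(th),-np.sin(th)],[np.sin(th),np.cos(th)]])
w=px2w(d,c([(127,415),(288,238),(423,346),(265,540)]),.045)
h,ht,he=fit(HB,w);print('housing',h,np.degrees(h-th),ht,he,'in nest',R.T@(ht-t)); 
print('corners nest',((w[:,:2]-t)@R).round(4).tolist())
f=px2w(d,c([(83,68),(552,91)]),.042);print('fence',((f[:,:2]-t)@R).round(4))
l=px2w(d,c([(524,289),(485,453)]),[.04,.064]);print('latch pivot,pin',((l[:,:2]-t)@R).round(4),l.round(4))
s=px2w(d,c([(474,182)]),.042);print('stop',((s[:,:2]-t)@R).round(4))
E
```

```text
nest -0.057936911841761904 [0.51153162 0.2088979 ] 0.0010878173991509255
housing 0.8569075351743602 52.41672572500345 [0.45863058 0.22462543] 0.00553042612857213 in nest [-0.05372297  0.01263794]
corners nest [[-0.0734, 0.0875], [0.0215, 0.0107], [-0.0308, -0.0614], [-0.1322, 0.0138]]
fence [[ 0.1072  0.1241]
 [ 0.1071 -0.1238]]
latch pivot,pin [[ 0.0018 -0.1126]
 [-0.0841 -0.0937]] [[0.5068 0.0964 0.04  ]
 [0.4222 0.1202 0.064 ]]
stop [[ 0.0563 -0.0845]]
```

```bash
cat >> h.py <<'E'
from scipy.spatial.transform import Rotation as Ro
TH=-0.05794; TN=np.array([.51153,.20890])
RN=np.array([[np.cos(TH),-np.sin(TH)],[np.sin(TH),np.cos(TH)]])
def tcp():
    s=r.sense();p=np.array(s['ee_pos']);return s,np.r_[RN.T@(p[:2]-TN),p[2]]*1000
def go(xn,yn,z,yaw=0):  # nest mm -> row in tool axes (cm), yaw of tool x in nest
    s,_=tcp();R=Ro.from_quat(s['ee_rot']);p=np.r_[TN+RN@(np.array([xn,yn])/1000),z/1000]
    d=R.inv().apply(p-s['ee_pos'])*100
    a=TH+yaw;Rt=Ro.from_matrix(np.array([[np.cos(a),np.sin(a),0],[np.sin(a),-np.cos(a),0],[0,0,-1]]))
    return d.round(2),(R.inv()*Rt).as_rotvec().round(3)
E
python3 -c "
from h import *
print(tcp()[1],go(-140,-19,230))"
```

```text
[-239.35509173 -723.23251864  248.27916736] (array([ 41.95, -57.43,   1.83]), array([-0.   , -0.   ,  0.491]))
```

```bash
python3 -m handwheel '[{"x":14,"y":-19.1,"z":0,"rz":0.49,"grip":1},{"x":14,"y":-19.1,"z":0,"rz":0.49,"grip":1},{"x":14,"y":-19.1,"z":0,"rz":0.49,"grip":1},{"x":14,"y":-19.1,"z":0,"rz":0.49,"grip":1},{"x":14,"y":-19.1,"z":0,"rz":0.49,"grip":1}]'
python3 -c "
from h import *
print(tcp()[1],go(-140,-19,230))"
```

```text
[-239.35509173 -723.23251864  248.27916736] (array([ 41.95, -57.43,   1.83]), array([-0.   , -0.   ,  0.491]))validation failed for argument at $[0]...
```

```bash
python3 -m handwheel '[{"x":14.0,"y":-19.1,"z":0.0,"rx":0.0,"ry":0.0,"rz":0.49,"grip":1.0}]'; echo; python3 -m handwheel '[{"x":14.0,"y":-19.1,"z":0.0,"rx":0.0,"ry":0.0,"rz":0.49,"grip":1.0}]' 60
```

```text
time_s: 1.35
ee_pos: [0.2402, -0.4528, 0.248]
ee_rot: [0.99, 0.14, -0.0, 0.001]
wrist_force: [0.4, 1.4, 0.3]
opening: 0.0734

time_s: 1.45
ee_pos: [0.2573, -0.4028, 0.2477]
ee_rot: [0.998, 0.063, -0.0, -0.0]
wrist_force: [0.7, -0.0, 0.3]
opening: 0.0585
```

```bash
python3 -c "
from h import *
print(tcp()[1],go(-140,-19,230))"
```

```text
[-218.38015059 -625.39131907  247.68820682] (array([ 18.83, -58.17,   1.77]), array([-0.   ,  0.   ,  0.184]))
```

```bash
python3 -m handwheel '[{"x":18.8,"y":-58.2,"z":1.7,"rx":0,"ry":0,"rz":0.184,"grip":1},{"x":18.8,"y":-58.2,"z":1.7,"rx":0,"ry":0,"rz":0.184,"grip":1},{"x":18.8,"y":-58.2,"z":1.7,"rx":0,"ry":0,"rz":0.184,"grip":1},{"x":18.8,"y":-58.2,"z":1.7,"rx":0,"ry":0,"rz":0.184,"grip":1},{"x":18.8,"y":-58.2,"z":1.7,"rx":0,"ry":0,"rz":0.184,"grip":1}]'
python3 -c "
from h import *
print(tcp()[1],go(-140,-19,230))"
```

```text
time_s: 1.95
ee_pos: [0.3036, -0.1564, 0.2412]
ee_rot: [1.0, -0.029, 0.0, 0.0]
wrist_force: [1.0, -0.6, -0.9]
opening: 0.0001
[-186.44299109 -376.77468963  241.19789273] (array([  4.63, -35.78,   1.11]), array([ 0.   , -0.001, -0.   ]))
```

Tool is now nest-aligned: tool x = nest +x, tool y = nest −y, tool z = down.

```bash
python3 -m handwheel '[{"x":4.6,"y":-35.8,"z":1.1,"rx":0,"ry":0,"rz":0,"grip":1},{"x":4.6,"y":-35.8,"z":1.1,"rx":0,"ry":0,"rz":0,"grip":1},{"x":4.6,"y":-35.8,"z":1.1,"rx":0,"ry":0,"rz":0,"grip":1},{"x":4.6,"y":-35.8,"z":1.1,"rx":0,"ry":0,"rz":0,"grip":1},{"x":4.6,"y":-35.8,"z":1.1,"rx":0,"ry":0,"rz":0,"grip":1}]' >/dev/null
python3 -m handwheel '[{"x":1.4,"y":-10.8,"z":0.3,"rx":0,"ry":0,"rz":0,"grip":1},{"x":1.4,"y":-10.8,"z":0.3,"rx":0,"ry":0,"rz":0,"grip":1},{"x":1.4,"y":-10.8,"z":0.3,"rx":0,"ry":0,"rz":0,"grip":1},{"x":1.4,"y":-10.8,"z":0.3,"rx":0,"ry":0,"rz":0,"grip":1}]'
python3 -c "
from h import *
print(tcp()[1],go(-140,-19,45))"
```

```text
time_s: 2.85
ee_pos: [0.3698, 0.1978, 0.2307]
ee_rot: [1.0, -0.028, 0.001, 0.0]
wrist_force: [-0.3, -0.5, -0.2]
opening: 0.0003
[-140.89506401  -19.26532846  230.66534284] (array([ 0.06, -0.03, 18.57]), array([ 0.   , -0.002,  0.003]))
```

```bash
python3 -m handwheel '[{"x":0,"y":0,"z":5,"rx":0,"ry":0,"rz":0,"grip":1},{"x":0,"y":0,"z":10,"rx":0,"ry":0,"rz":0,"grip":1},{"x":0,"y":0,"z":14,"rx":0,"ry":0,"rz":0,"grip":1},{"x":0,"y":0,"z":16.5,"rx":0,"ry":0,"rz":0,"grip":1},{"x":0,"y":0,"z":18,"rx":0,"ry":0,"rz":0,"grip":1}]'
python3 - <<'E'
from h import *
import cv2
print(tcp()[1],go(-140,-19,45),tcp()[0]['wrist_force'])
d=r.camera('side')['img'][:,:,::-1]
a=cv2.resize(d[250:400,220:420],None,fx=3.5,fy=3.5,interpolation=cv2.INTER_CUBIC)
cv2.imwrite('pics/s1.png',a)
E
```

```text
time_s: 3.35
ee_pos: [0.3692, 0.1958, 0.049]
ee_rot: [1.0, -0.028, -0.0, 0.001]
wrist_force: [0.8, 0.1, 1.1]
opening: 0.0003
[-141.35640467  -21.31535899   49.02822803] (array([ 0.14, -0.23,  0.4 ]), array([0.002, 0.001, 0.001])) [0.80347322 0.11858665 1.14953839]
```

View pics/s1.png

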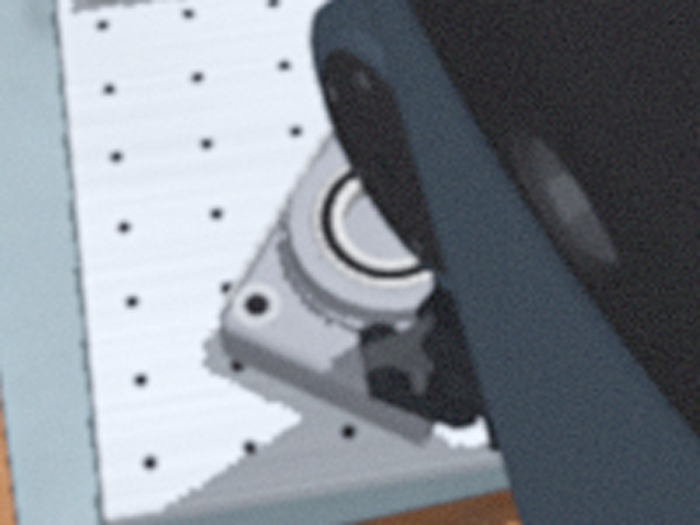

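```bash
python3 -m handwheel '[{"x":0.3,"y":-0.5,"z":0.4,"rx":0,"ry":0,"rz":0,"grip":1},{"x":0.6,"y":-0.9,"z":0.4,"rx":0,"ry":0,"rz":0,"grip":1},{"x":0.8,"y":-1.3,"z":0.4,"rx":0,"ry":0,"rz":0,"grip":1},{"x":1.1,"y":-1.7,"z":0.4,"rx":0,"ry":0,"rz":0,"grip":1},{"x":1.4,"y":-2.2,"z":0.4,"rx":0,"ry":0,"rz":0,"grip":1}]'
python3 -m handwheel '[{"x":0.3,"y":-0.4,"z":0,"rx":0,"ry":0,"rz":0,"grip":1},{"x":0.5,"y":-0.8,"z":0,"rx":0,"ry":0,"rz":0,"grip":1},{"x":0.8,"y":-1.2,"z":0,"rx":0,"ry":0,"rz":0,"grip":1},{"x":1.0,"y":-1.6,"z":0,"rx":0,"ry":0,"rz":0,"grip":1},{"x":1.3,"y":-2.0,"z":0,"rx":0,"ry":0,"rz":0,"grip":1}]'
python3 - <<'E'
from h import *
import cv2
print(tcp()[1],go(-140,-19,45)[1])
d=r.camera('top')
print(w2px(d,[tcp()[0]['ee_pos']]),[(q['confidence'],((np.array(q['at'][:2])-TN)@RN*1000).round(1)) for q in r.recognise('top','housing')])
cv2.imwrite('pics/t2.png',cv2.resize(d['img'][180:355,222:402,::-1],None,fx=3.4,fy=3.4,interpolation=cv2.INTER_CUBIC))
E
```

```text
time_s: 3.9
ee_pos: [0.3827, 0.2164, 0.0443]
ee_rot: [1.0, -0.028, -0.003, 0.002]
wrist_force: [-8.0, -4.8, 8.0]
opening: 0.0002
time_s: 4.4
ee_pos: [0.3951, 0.2354, 0.0443]
ee_rot: [1.0, -0.028, -0.005, 0.003]
wrist_force: [-9.1, -2.5, 5.7]
opening: -0.0
[-117.71860676   19.6916316    44.28139152] [0.006 0.009 0.002]
[[296.32424444 329.26841496]] [(0.68, array([-27.8,  21.7]))]
```

View pics/t2.png

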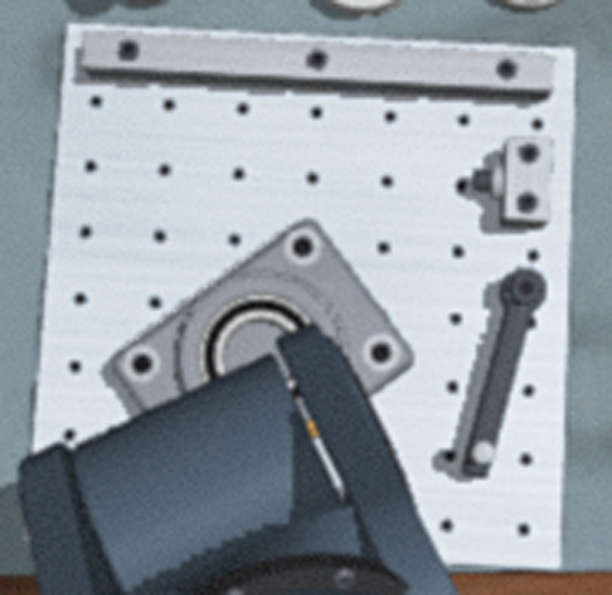

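```bash
python3 -m handwheel '[{"x":0.3,"y":-0.4,"z":0,"rx":0,"ry":0,"rz":0,"grip":1},{"x":0.6,"y":-0.7,"z":0,"rx":0,"ry":0,"rz":0,"grip":1},{"x":0.9,"y":-1.1,"z":0,"rx":0,"ry":0,"rz":0,"grip":1},{"x":1.2,"y":-1.4,"z":0,"rx":0,"ry":0,"rz":0,"grip":1},{"x":1.5,"y":-1.7,"z":0,"rx":0,"ry":0,"rz":0,"grip":1}]'
python3 -m handwheel '[{"x":0.3,"y":-0.3,"z":0,"rx":0,"ry":0,"rz":0,"grip":1},{"x":0.6,"y":-0.6,"z":0,"rx":0,"ry":0,"rz":0,"grip":1},{"x":0.9,"y":-0.9,"z":0,"rx":0,"ry":0,"rz":0,"grip":1},{"x":1.3,"y":-1.1,"z":0,"rx":0,"ry":0,"rz":0,"grip":1},{"x":1.7,"y":-1.3,"z":0,"rx":0,"ry":0,"rz":0,"grip":1}]'
python3 - <<'E'
from h import *
import cv2
print(tcp()[1],go(-140,-19,45)[1])
d=r.camera('top')
print([(q['confidence'],((np.array(q['at'][:2])-TN)@RN*1000).round(1)) for q in r.recognise('top','housing')])
cv2.imwrite('pics/t3.png',cv2.resize(d['img'][180:355,222:402,::-1],None,fx=3.4,fy=3.4,interpolation=cv2.INTER_CUBIC))
E
```

```text
time_s: 5.0
ee_pos: [0.4103, 0.2518, 0.0443]
ee_rot: [1.0, -0.028, -0.006, 0.003]
wrist_force: [-8.7, -1.9, 3.6]
opening: -0.0001
time_s: 5.5
ee_pos: [0.4264, 0.2639, 0.0443]
ee_rot: [1.0, -0.027, -0.007, 0.004]
wrist_force: [-10.6, 0.9, 6.3]
opening: 0.0001
[-88.17439479  50.02602698  44.30091636] [0.008 0.015 0.003]
[(0.63, array([ 0.4, -7.2]))]
```

View pics/t3.png

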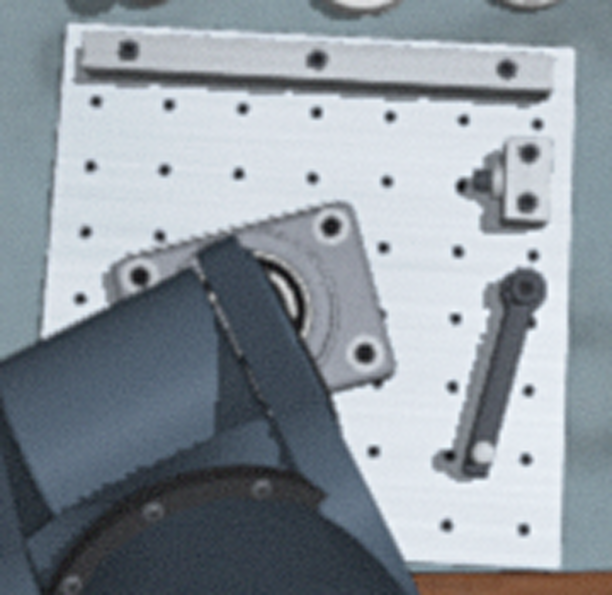

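```bash
python3 -m handwheel '[{"x":0.5,"y":-0.2,"z":0,"rx":0,"ry":0,"rz":0,"grip":1},{"x":1.0,"y":-0.3,"z":0,"rx":0,"ry":0,"rz":0,"grip":1},{"x":1.5,"y":-0.4,"z":0,"rx":0,"ry":0,"rz":0,"grip":1},{"x":2.0,"y":-0.5,"z":0,"rx":0,"ry":0,"rz":0,"grip":1},{"x":2.5,"y":-0.5,"z":0,"rx":0,"ry":0,"rz":0,"grip":1}]'
python3 -m handwheel '[{"x":-2,"y":0,"z":0,"rx":0,"ry":0,"rz":0,"grip":1},{"x":-4,"y":0,"z":-5,"rx":0,"ry":0,"rz":0,"grip":1},{"x":-7,"y":0,"z":-9,"rx":0,"ry":0,"rz":0,"grip":1},{"x":-9,"y":3,"z":-12,"rx":0,"ry":0,"rz":0,"grip":1},{"x":-9,"y":6,"z":-12,"rx":0,"ry":0,"rz":0,"grip":1}]'
python3 - <<'E'
from h import *
import cv2
print(tcp()[1],go(-140,-19,45)[1])
d=r.camera('top')
print([(q['confidence'],((np.array(q['at'][:2])-TN)@RN*1000).round(1)) for q in r.recognise('top','housing')])
cv2.imwrite('pics/t4.png',cv2.resize(d['img'][180:355,222:402,::-1],None,fx=3.4,fy=3.4,interpolation=cv2.INTER_CUBIC))
E
```

```text
time_s: 6.1
ee_pos: [0.4512, 0.2684, 0.0444]
ee_rot: [1.0, -0.027, -0.008, 0.004]
wrist_force: [-9.1, 4.1, 3.8]
opening: 0.0001
time_s: 6.6
ee_pos: [0.3596, 0.2149, 0.1702]
ee_rot: [1.0, -0.026, -0.005, 0.002]
wrist_force: [0.5, 0.4, 0.2]
opening: -0.0002
[-152.04686564   -2.76590908  170.20113338] [0.005 0.01  0.007]
[(0.77, array([-6. , 23.7]))]
```

View pics/t4.png

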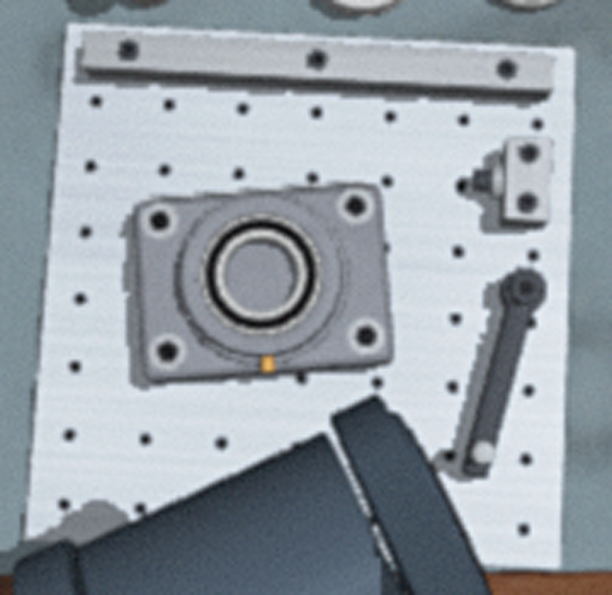

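```bash
cat >> h.py <<'E'
def hous(px):
    d=r.camera('top');w=px2w(d,np.array(px)/3.4+[221.65,179.65],.045)
    h,t,e=fit(HB,w);t=RN.T@(t-TN);print('housing nest deg',np.degrees(h-TH).round(2),(t*1000).round(1),'err',(e*1000).round(1))
E
python3 - <<'E'
from h import *
hous([(135,200),(380,183),(393,362),(145,383)])
print(tcp()[1])
E
```

```text
housing nest deg 7.17 [-1.6 22.2] err 1.7
[-151.31543326   -3.87303509  167.38791748]
```

```bash
python3 -m handwheel '[{"x":2.5,"y":-1,"z":3,"rx":0,"ry":0,"rz":0,"grip":1},{"x":5,"y":-2,"z":7,"rx":0,"ry":0,"rz":0,"grip":1},{"x":6,"y":-2.1,"z":11,"rx":0,"ry":0,"rz":0,"grip":1},{"x":6.1,"y":-2.1,"z":12.2,"rx":0,"ry":0,"rz":0,"grip":1},{"x":6.1,"y":-2.1,"z":12.2,"rx":0,"ry":0,"rz":0,"grip":1}]'
python3 -c "
from h import *
print(tcp()[1],go(-70,17,44))"
```

```text
time_s: 7.25
ee_pos: [0.4196, 0.2307, 0.0432]
ee_rot: [1.0, -0.028, -0.009, 0.004]
wrist_force: [0.4, -0.4, 1.1]
opening: 0.0
[-93.06943316  16.39541899  43.20802157] (array([ 2.31, -0.05, -0.12]), array([0.008, 0.017, 0.003]))
```

```bash
python3 -m handwheel '[{"x":0.8,"y":0,"z":0,"rx":0.008,"ry":0.017,"rz":0,"grip":1},{"x":1.6,"y":0,"z":0,"rx":0.008,"ry":0.017,"rz":0,"grip":1},{"x":2.2,"y":0,"z":0,"rx":0.008,"ry":0.017,"rz":0,"grip":1},{"x":2.6,"y":0,"z":0,"rx":0.008,"ry":0.017,"rz":0,"grip":1},{"x":3.1,"y":0,"z":0,"rx":0.008,"ry":0.017,"rz":0,"grip":1}]'
python3 -m handwheel '[{"x":0.5,"y":0,"z":0,"rx":0,"ry":0,"rz":0,"grip":1},{"x":1.0,"y":0,"z":0,"rx":0,"ry":0,"rz":0,"grip":1},{"x":1.6,"y":0,"z":0,"rx":0,"ry":0,"rz":0,"grip":1},{"x":2.2,"y":0,"z":0,"rx":0,"ry":0,"rz":0,"grip":1},{"x":2.8,"y":0,"z":0,"rx":0,"ry":0,"rz":0,"grip":1}]'
python3 -c "
from h import *
print(tcp()[1],go(-5,17,44))"
```

```text
time_s: 7.75
ee_pos: [0.4511, 0.229, 0.0432]
ee_rot: [1.0, -0.028, 0.0, 0.0]
wrist_force: [0.4, 0.2, 0.0]
opening: -0.0001
time_s: 8.25
ee_pos: [0.477, 0.227, 0.0429]
ee_rot: [1.0, -0.028, -0.003, 0.001]
wrist_force: [-12.0, -0.5, 9.5]
opening: -0.0001
[-35.56814972  16.1070931   42.89276241] (array([ 3.06, -0.08, -0.13]), array([0.002, 0.005, 0.003]))
```

```bash
python3 -m handwheel '[{"x":0.6,"y":0,"z":0,"rx":0,"ry":0,"rz":0,"grip":1},{"x":1.2,"y":0,"z":0,"rx":0,"ry":0,"rz":0,"grip":1},{"x":1.8,"y":0,"z":0,"rx":0,"ry":0,"rz":0,"grip":1},{"x":2.4,"y":0,"z":0,"rx":0,"ry":0,"rz":0,"grip":1},{"x":2.8,"y":0,"z":0,"rx":0,"ry":0,"rz":0,"grip":1}]'
python3 -m handwheel '[{"x":0.2,"y":0,"z":0,"rx":0,"ry":0,"rz":0,"grip":1},{"x":0.4,"y":0,"z":0,"rx":0,"ry":0,"rz":0,"grip":1}]'
python3 -m handwheel '[{"x":0.2,"y":0,"z":0,"rx":0,"ry":0,"rz":0,"grip":1},{"x":0.4,"y":0,"z":0,"rx":0,"ry":0,"rz":0,"grip":1}]'
python3 - <<'E'
from h import *
import cv2
print(tcp()[1],go(-5,17,44)[1])
d=r.camera('top')
print([(q['confidence'],((np.array(q['at'][:2])-TN)@RN*1000).round(1)) for q in r.recognise('top','housing')])
cv2.imwrite('pics/t5.png',cv2.resize(d['img'][180:355,222:402,::-1],None,fx=3.4,fy=3.4,interpolation=cv2.INTER_CUBIC))
E
```

```text
time_s: 8.75
ee_pos: [0.5031, 0.2252, 0.0425]
ee_rot: [1.0, -0.028, -0.005, 0.002]
wrist_force: [-12.6, 1.2, 9.4]
opening: -0.0002
time_s: 8.95
ee_pos: [0.5049, 0.2248, 0.0422]
ee_rot: [1.0, -0.028, -0.008, 0.002]
wrist_force: [-16.4, 2.5, 12.1]
opening: -0.0002
time_s: 9.15
ee_pos: [0.5053, 0.2246, 0.0418]
ee_rot: [1.0, -0.028, -0.013, 0.003]
wrist_force: [-28.4, 6.1, 21.0]
opening: -0.0
[-7.12163609 15.29295654 41.79513289] [0.007 0.026 0.003]
[(0.47, array([51.1, 18.8])), (0.26, array([  -7. , -106.7]))]
```

```bash
python3 -m handwheel '[{"x":-2,"y":0,"z":0,"rx":0.007,"ry":0.026,"rz":0,"grip":1},{"x":-4,"y":0,"z":-4,"rx":0.007,"ry":0.026,"rz":0,"grip":1},{"x":-5,"y":0,"z":-9,"rx":0.007,"ry":0.026,"rz":0,"grip":1},{"x":-8,"y":0,"z":-13,"rx":0.007,"ry":0.026,"rz":0,"grip":1},{"x":-11,"y":0,"z":-15,"rx":0.007,"ry":0.026,"rz":0,"grip":1}]'
python3 - <<'E'
from h import *
import cv2
print(tcp()[1],go(-60,125,190))
d=r.camera('top')
print([(q['confidence'],((np.array(q['at'][:2])-TN)@RN*1000).round(1)) for q in r.recognise('top','housing')])
cv2.imwrite('pics/t6.png',cv2.resize(d['img'][180:355,222:402,::-1],None,fx=3.4,fy=3.4,interpolation=cv2.INTER_CUBIC))
E
```

```text
time_s: 9.75
ee_pos: [0.3997, 0.2318, 0.1976]
ee_rot: [1.0, -0.028, 0.002, -0.001]
wrist_force: [0.0, 1.7, -1.1]
opening: 0.0001
[-113.00388706   16.3842917   197.62126564] (array([  5.32, -10.85,   0.81]), array([-0.002, -0.004,  0.002]))
[(0.69, array([45. , 25.3]))]
```

View pics/t6.png

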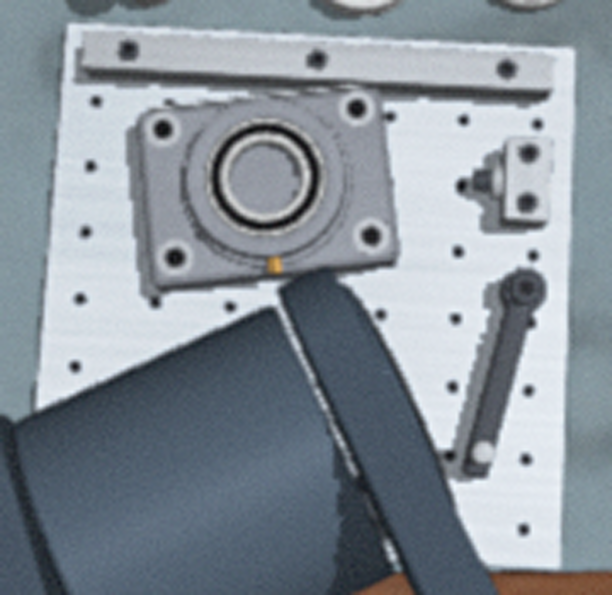

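Run:
```python
from h import *
hous([(135,115),(378,88),(397,262),(150,290)])
print(tcp()[1],go(-25,62,120),go(-25,62,43))
```

```text
housing nest deg 9.16 [47.2 24.1] err 1.8
[-113.58145012   16.35133276  195.93866434] (array([ 8.85, -4.52,  7.63]), array([-0.001, -0.003,  0.004])) (array([ 8.83, -4.51, 15.33]), array([-0.001, -0.003,  0.004]))
```

```bash
python3 -m handwheel '[{"x":4,"y":-2,"z":3,"rx":0,"ry":0,"rz":0,"grip":1},{"x":7.5,"y":-4,"z":7,"rx":0,"ry":0,"rz":0,"grip":1},{"x":7.8,"y":-4,"z":12,"rx":0,"ry":0,"rz":0,"grip":1},{"x":7.8,"y":-4,"z":15.3,"rx":0,"ry":0,"rz":0,"grip":1},{"x":7.8,"y":-4,"z":15.3,"rx":0,"ry":0,"rz":0,"grip":1}]'
python3 -m handwheel '[{"x":0.6,"y":0,"z":0,"rx":0,"ry":0,"rz":0,"grip":1},{"x":1.2,"y":0,"z":0,"rx":0,"ry":0,"rz":0,"grip":1},{"x":1.8,"y":0,"z":0,"rx":0,"ry":0,"rz":0,"grip":1},{"x":2.3,"y":0,"z":0,"rx":0,"ry":0,"rz":0,"grip":1},{"x":2.8,"y":0,"z":0,"rx":0,"ry":0,"rz":0,"grip":1}]'
python3 -c "
from h import *
print(tcp()[1],go(0,56,43))"
```

```text
time_s: 10.4
ee_pos: [0.4772, 0.266, 0.0373]
ee_rot: [1.0, -0.027, -0.003, 0.002]
wrist_force: [-0.7, -0.8, 0.2]
opening: -0.0003
time_s: 10.9
ee_pos: [0.5042, 0.2648, 0.0381]
ee_rot: [1.0, -0.027, -0.005, 0.002]
wrist_force: [-12.5, 5.4, 6.2]
opening: 0.0002
[-10.53547823  55.37364291  38.12760585] (array([ 1.05, -0.06, -0.5 ]), array([0.003, 0.009, 0.003]))
```

```bash
python3 -m handwheel '[{"x":0.3,"y":0,"z":0,"rx":0,"ry":0,"rz":0,"grip":1},{"x":0.6,"y":0,"z":0,"rx":0,"ry":0,"rz":0,"grip":1},{"x":0.9,"y":0,"z":0,"rx":0,"ry":0,"rz":0,"grip":1}]'
python3 -m handwheel '[{"x":0.2,"y":0,"z":0,"rx":0,"ry":0,"rz":0,"grip":1},{"x":0.4,"y":0,"z":0,"rx":0,"ry":0,"rz":0,"grip":1}]'
python3 -m handwheel '[{"x":0.2,"y":0,"z":0,"rx":0,"ry":0,"rz":0,"grip":1},{"x":0.4,"y":0,"z":0,"rx":0,"ry":0,"rz":0,"grip":1}]'
python3 -c "
from h import *
print(tcp()[1],go(0,56,43)[1])"
```

```text
time_s: 11.2
ee_pos: [0.5117, 0.265, 0.0385]
ee_rot: [1.0, -0.027, -0.006, 0.001]
wrist_force: [-10.6, 9.3, 0.3]
opening: -0.0001
time_s: 11.4
ee_pos: [0.5145, 0.2652, 0.0388]
ee_rot: [1.0, -0.027, -0.008, 0.001]
wrist_force: [-9.4, 5.9, 0.2]
opening: -0.0
time_s: 11.6
ee_pos: [0.517, 0.2654, 0.039]
ee_rot: [1.0, -0.027, -0.01, 0.001]
wrist_force: [-21.2, 7.1, 3.1]
opening: 0.0004
[ 2.15220444 56.68752339 38.97053455] [0.003 0.019 0.003]
```

```bash
python3 -m handwheel '[{"x":0.3,"y":0,"z":0,"rx":0,"ry":0,"rz":0,"grip":1},{"x":0.5,"y":0,"z":0,"rx":0,"ry":0,"rz":0,"grip":1}]'
python3 -c "
from h import *
print(tcp()[1],go(0,56,43)[1])"
python3 -m handwheel '[{"x":-2,"y":0,"z":0,"rx":0,"ry":0.019,"rz":0,"grip":1},{"x":-4,"y":0,"z":-4,"rx":0,"ry":0.019,"rz":0,"grip":1},{"x":-5,"y":0,"z":-9,"rx":0,"ry":0.019,"rz":0,"grip":1},{"x":-8,"y":0,"z":-13,"rx":0,"ry":0.019,"rz":0,"grip":1},{"x":-11,"y":0,"z":-15,"rx":0,"ry":0.019,"rz":0,"grip":1}]'
python3 - <<'E'
from h import *
import cv2
print(tcp()[1],go(-60,125,190))
d=r.camera('top')
print([(q['confidence'],((np.array(q['at'][:2])-TN)@RN*1000).round(1)) for q in r.recognise('top','housing')])
cv2.imwrite('pics/t7.png',cv2.resize(d['img'][180:355,222:402,::-1],None,fx=3.4,fy=3.4,interpolation=cv2.INTER_CUBIC))
E
```

```text
time_s: 11.8
ee_pos: [0.5171, 0.2654, 0.039]
ee_rot: [1.0, -0.027, -0.015, 0.002]
wrist_force: [-37.5, 7.3, 21.0]
opening: 0.0001
[ 2.30419844 56.70338105 38.9532162 ] [0.006 0.03  0.003]
time_s: 12.3
ee_pos: [0.4126, 0.2725, 0.1965]
ee_rot: [1.0, -0.028, -0.003, 0.001]
wrist_force: [-1.1, -0.4, 0.3]
opening: -0.0004
[-102.46835512   57.8024229   196.49905721] (array([ 4.27, -6.71,  0.61]), array([0.003, 0.006, 0.003]))
[(0.86, array([56.3, 15.7]))]
```

View pics/t7.png

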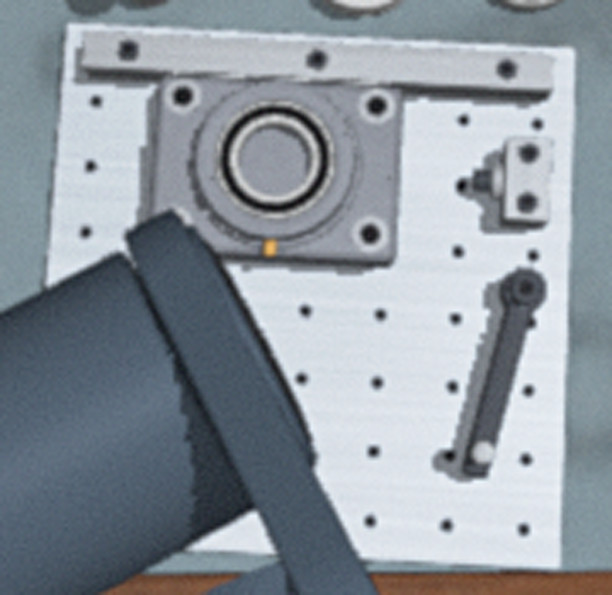

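Run:
```python
from h import *
d=r.camera('top')
w=px2w(d,np.array([(157,80),(403,88),(397,265),(383,105),(376,235),(183,95)])/3.4+[221.65,179.65],.045)
print(((w[:,:2]-TN)@RN*1000).round(1))
print(tcp()[1],go(-40,130,195),go(62,130,195))
```

```text
[[102.   84.2]
 [104.1 -45.3]
 [ 10.3 -46.3]
 [ 94.4 -35.2]
 [ 25.4 -34.7]
 [ 94.6  70. ]]
[-103.10279016   57.76418067  194.66984168] (array([ 6.34, -7.2 , -0.11]), array([0.003, 0.008, 0.004])) (array([16.54, -7.15, -0.18]), array([0.003, 0.008, 0.004]))
```

```bash
python3 -m handwheel '[{"x":4,"y":-4,"z":0,"rx":0.003,"ry":0.008,"rz":0.004,"grip":1},{"x":8.5,"y":-6,"z":0,"rx":0.003,"ry":0.008,"rz":0.004,"grip":1},{"x":13,"y":-6.1,"z":2,"rx":0.003,"ry":0.008,"rz":0.004,"grip":1},{"x":16.4,"y":-6.1,"z":5,"rx":0.003,"ry":0.008,"rz":0.004,"grip":1},{"x":16.5,"y":-6.1,"z":7,"rx":0.003,"ry":0.008,"rz":0.004,"grip":1}]'
python3 -c "
from h import *
print(tcp()[1],go(62,118,41))"
```

```text
time_s: 12.95
ee_pos: [0.5831, 0.3229, 0.1196]
ee_rot: [1.0, -0.03, -0.0, 0.001]
wrist_force: [-1.2, 0.3, -0.2]
opening: 0.0
[ 64.82044688 117.95756394 119.60657311] (array([-0.28, -0.01,  7.86]), array([ 0.001,  0.   , -0.002]))
```

Descend, then push −y (tool +y) toward the stop.

```bash
python3 -m handwheel '[{"x":0,"y":0,"z":4,"rx":0,"ry":0,"rz":0,"grip":1},{"x":0,"y":0,"z":7,"rx":0,"ry":0,"rz":0,"grip":1},{"x":0,"y":0,"z":7.9,"rx":0,"ry":0,"rz":0,"grip":1},{"x":0,"y":0.5,"z":7.9,"rx":0,"ry":0,"rz":0,"grip":1},{"x":0,"y":1.0,"z":7.9,"rx":0,"ry":0,"rz":0,"grip":1}]'
python3 -m handwheel '[{"x":0,"y":0.5,"z":0,"rx":0,"ry":0,"rz":0,"grip":1},{"x":0,"y":1.0,"z":0,"rx":0,"ry":0,"rz":0,"grip":1},{"x":0,"y":1.5,"z":0,"rx":0,"ry":0,"rz":0,"grip":1},{"x":0,"y":2.0,"z":0,"rx":0,"ry":0,"rz":0,"grip":1},{"x":0,"y":2.5,"z":0,"rx":0,"ry":0,"rz":0,"grip":1}]'
python3 -c "
from h import *
print(tcp()[1],go(62,118,41))"
```

```text
time_s: 13.45
ee_pos: [0.5834, 0.3127, 0.042]
ee_rot: [1.0, -0.03, 0.001, 0.0]
wrist_force: [0.0, -1.0, 0.7]
opening: 0.0004
time_s: 13.95
ee_pos: [0.5829, 0.2891, 0.0438]
ee_rot: [1.0, -0.03, 0.003, -0.002]
wrist_force: [1.3, 10.0, 2.0]
opening: -0.0003
[66.64334775 84.22208803 43.82671722] (array([-0.47, -3.38,  0.29]), array([-0.003, -0.005, -0.002]))
```

```bash
python3 -m handwheel '[{"x":0,"y":0.4,"z":0.1,"rx":0,"ry":0,"rz":0,"grip":1},{"x":0,"y":0.8,"z":0.1,"rx":0,"ry":0,"rz":0,"grip":1},{"x":0,"y":1.2,"z":0.1,"rx":0,"ry":0,"rz":0,"grip":1},{"x":0,"y":1.6,"z":0.1,"rx":0,"ry":0,"rz":0,"grip":1},{"x":0,"y":2.0,"z":0.1,"rx":0,"ry":0,"rz":0,"grip":1}]'
python3 -m handwheel '[{"x":0,"y":0.2,"z":0,"rx":0,"ry":0,"rz":0,"grip":1},{"x":0,"y":0.4,"z":0,"rx":0,"ry":0,"rz":0,"grip":1}]'
python3 -c "
from h import *
print(tcp()[1],go(62,118,41)[1])"
```

```text
time_s: 14.45
ee_pos: [0.5819, 0.2703, 0.0439]
ee_rot: [1.0, -0.03, 0.004, -0.003]
wrist_force: [-1.8, 10.4, -1.2]
opening: -0.0003
time_s: 14.65
ee_pos: [0.5817, 0.2672, 0.0447]
ee_rot: [1.0, -0.03, 0.004, -0.004]
wrist_force: [-1.3, 8.8, -2.6]
opening: -0.0002
[66.71798146 62.30643841 44.70362106] [-0.008 -0.008 -0.002]
```

```bash
for i in 1; do python3 -m handwheel '[{"x":0,"y":0.2,"z":0.1,"rx":0,"ry":0,"rz":0,"grip":1},{"x":0,"y":0.4,"z":0.1,"rx":0,"ry":0,"rz":0,"grip":1}]'; done
python3 -m handwheel '[{"x":0,"y":0.2,"z":0.1,"rx":0,"ry":0,"rz":0,"grip":1},{"x":0,"y":0.3,"z":0.1,"rx":0,"ry":0,"rz":0,"grip":1}]'
python3 - <<'E'
from h import *
import cv2
print(tcp()[1],go(62,118,41)[1])
d=r.camera('top')
cv2.imwrite('pics/t8.png',cv2.resize(d['img'][180:355,222:402,::-1],None,fx=3.4,fy=3.4,interpolation=cv2.INTER_CUBIC))
E
```

```text
time_s: 14.85
ee_pos: [0.5816, 0.2645, 0.0447]
ee_rot: [1.0, -0.03, 0.005, -0.005]
wrist_force: [-2.0, 9.9, -1.4]
opening: -0.0001
time_s: 15.05
ee_pos: [0.5816, 0.264, 0.0448]
ee_rot: [0.999, -0.031, 0.006, -0.008]
wrist_force: [-2.2, 23.7, -5.8]
opening: -0.0003
[66.79230683 59.07812323 44.83059268] [-0.016 -0.012 -0.003]
```

```bash
python3 -m handwheel '[{"x":0,"y":0.3,"z":0,"rx":0,"ry":0,"rz":0,"grip":1},{"x":0,"y":-2,"z":0,"rx":-0.016,"ry":-0.012,"rz":0,"grip":1},{"x":0,"y":-3,"z":-4,"rx":-0.016,"ry":-0.012,"rz":0,"grip":1},{"x":0,"y":-3,"z":-8.5,"rx":-0.016,"ry":-0.012,"rz":0,"grip":1},{"x":-4,"y":-3,"z":-10,"rx":-0.016,"ry":-0.012,"rz":0,"grip":1}]'
python3 - <<'E'
from h import *
print(tcp()[1],go(-40,-20,140))
E
```

```text
time_s: 15.6
ee_pos: [0.5465, 0.2956, 0.1503]
ee_rot: [0.999, -0.031, 0.005, -0.002]
wrist_force: [-0.4, -0.6, -1.0]
opening: -0.0002
[ 29.85936453  88.54710863 150.32043382] (array([-6.94, 10.89,  0.92]), array([-0.004, -0.009, -0.005]))
```

```bash
python3 -m handwheel '[{"x":-5,"y":2,"z":0,"rx":0,"ry":-0.009,"rz":-0.005,"grip":1},{"x":-7,"y":6,"z":0,"rx":0,"ry":-0.009,"rz":-0.005,"grip":1},{"x":-7,"y":10.5,"z":1,"rx":0,"ry":-0.009,"rz":-0.005,"grip":1},{"x":-7,"y":10.9,"z":5,"rx":0,"ry":-0.009,"rz":-0.005,"grip":1},{"x":-7,"y":10.9,"z":9,"rx":0,"ry":-0.009,"rz":-0.005,"grip":1}]'
python3 - <<'E'
from h import *
print(tcp()[1],go(-3,-20,42))
E
```

```text
time_s: 16.1
ee_pos: [0.4717, 0.1904, 0.0601]
ee_rot: [1.0, -0.03, 0.002, -0.003]
wrist_force: [0.9, 0.5, -0.5]
opening: -0.0003
[-38.73476206 -20.81193387  60.11853556] (array([ 3.56, -0.08,  1.83]), array([-0.006, -0.005, -0.002]))
```

```bash
python3 -m handwheel '[{"x":0.5,"y":0,"z":1.8,"rx":0,"ry":0,"rz":0,"grip":1},{"x":1.5,"y":0,"z":1.8,"rx":0,"ry":0,"rz":0,"grip":1},{"x":2.5,"y":0,"z":1.8,"rx":0,"ry":0,"rz":0,"grip":1},{"x":3.2,"y":0,"z":1.8,"rx":0,"ry":0,"rz":0,"grip":1},{"x":3.6,"y":0,"z":1.8,"rx":0,"ry":0,"rz":0,"grip":1}]'
python3 -m handwheel '[{"x":0.2,"y":0,"z":0,"rx":0,"ry":0,"rz":0,"grip":1},{"x":0.4,"y":0,"z":0,"rx":0,"ry":0,"rz":0,"grip":1}]'
python3 -m handwheel '[{"x":0.2,"y":0,"z":0,"rx":0,"ry":0,"rz":0,"grip":1},{"x":0.4,"y":0,"z":0,"rx":0,"ry":0,"rz":0,"grip":1}]'
python3 - <<'E'
from h import *
print(tcp()[1],go(-3,-20,42)[1])
E
```

```text
time_s: 16.6
ee_pos: [0.5093, 0.1885, 0.0436]
ee_rot: [1.0, -0.03, 0.004, -0.003]
wrist_force: [0.4, 1.0, -0.7]
opening: 0.0002
time_s: 16.8
ee_pos: [0.5118, 0.1883, 0.0439]
ee_rot: [1.0, -0.03, 0.002, -0.003]
wrist_force: [-14.4, 2.0, 10.4]
opening: 0.0003
time_s: 17.0
ee_pos: [0.512, 0.1881, 0.0438]
ee_rot: [1.0, -0.03, -0.003, -0.002]
wrist_force: [-27.6, 4.8, 21.2]
opening: 0.0001
[  1.68220048 -20.70923245  43.78278061] [-0.005  0.005 -0.002]
```

```bash
python3 -m handwheel '[{"x":-3,"y":0,"z":0,"rx":0,"ry":0,"rz":0,"grip":1},{"x":-6,"y":0,"z":-4,"rx":0,"ry":0,"rz":0,"grip":1},{"x":-8.5,"y":3,"z":-7,"rx":0,"ry":0,"rz":0,"grip":1},{"x":-8.6,"y":7,"z":-8,"rx":0,"ry":0,"rz":0,"grip":1},{"x":-8.6,"y":10.3,"z":-8,"rx":0,"ry":0,"rz":0,"grip":1}]'
python3 - <<'E'
from h import *
print(tcp()[1],go(-84,-124,65))
E
```

```text
time_s: 17.5
ee_pos: [0.4204, 0.0892, 0.1258]
ee_rot: [1.0, -0.029, -0.001, -0.003]
wrist_force: [1.1, 0.3, -0.2]
opening: 0.0004
[ -84.06943568 -124.77762649  125.77447715] (array([ 0.02, -0.05,  6.08]), array([-0.005,  0.002, -0.   ]))
```

```bash
python3 -m handwheel '[{"x":0,"y":0,"z":3,"rx":0,"ry":0,"rz":0,"grip":1},{"x":0,"y":0,"z":6,"rx":0,"ry":0,"rz":0,"grip":1},{"x":0,"y":0,"z":6,"rx":0,"ry":0,"rz":0,"grip":1}]'
python3 - <<'E'
from h import *
print(tcp()[1],go(-78,-92,65),go(-73,-69,65))
import cv2
d=r.camera('top')
cv2.imwrite('pics/t9.png',cv2.resize(d['img'][180:355,222:402,::-1],None,fx=3.4,fy=3.4,interpolation=cv2.INTER_CUBIC))
E
```

```text
time_s: 17.8
ee_pos: [0.4187, 0.0892, 0.064]
ee_rot: [1.0, -0.029, -0.003, -0.002]
wrist_force: [0.5, -0.1, 0.6]
opening: 0.0002
[ -85.74857871 -124.89971593   63.95366747] (array([ 0.77, -3.29, -0.1 ]), array([-0.004,  0.006, -0.001])) (array([ 1.27, -5.59, -0.09]), array([-0.004,  0.006, -0.001]))
```

View pics/t9.png

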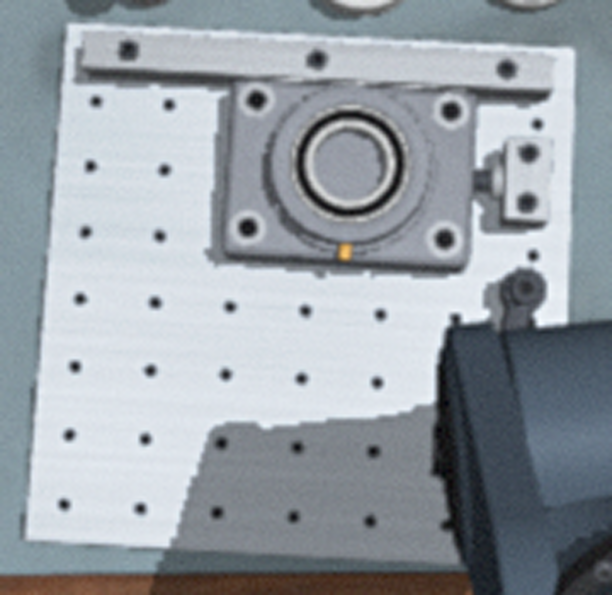

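```bash
python3 -m handwheel '[{"x":0.2,"y":-1.0,"z":0,"rx":0,"ry":0,"rz":0,"grip":1},{"x":0.5,"y":-2.1,"z":0,"rx":0,"ry":0,"rz":0,"grip":1},{"x":0.8,"y":-3.3,"z":0,"rx":0,"ry":0,"rz":0,"grip":1},{"x":1.0,"y":-4.4,"z":0,"rx":0,"ry":0,"rz":0,"grip":1},{"x":1.3,"y":-5.6,"z":0,"rx":0,"ry":0,"rz":0,"grip":1}]'
python3 - <<'E'
from h import *
print(tcp()[1],go(-53,-46,65),go(-37,-34,65))
E
```

```text
time_s: 18.35
ee_pos: [0.4361, 0.1459, 0.0659]
ee_rot: [1.0, -0.029, -0.002, -0.002]
wrist_force: [0.4, -1.6, 1.1]
opening: -0.0003
[-71.65714462 -67.29403583  65.94167236] (array([ 1.87, -2.13,  0.1 ]), array([-0.005,  0.004,  0.   ])) (array([ 3.47, -3.33,  0.1 ]), array([-0.005,  0.004,  0.   ]))
```

```bash
python3 -m handwheel '[{"x":0.9,"y":-1.1,"z":0.1,"rx":0,"ry":0,"rz":0,"grip":1},{"x":1.9,"y":-2.1,"z":0.1,"rx":0,"ry":0,"rz":0,"grip":1},{"x":2.7,"y":-2.8,"z":0.1,"rx":0,"ry":0,"rz":0,"grip":1},{"x":3.5,"y":-3.4,"z":0.1,"rx":0,"ry":0,"rz":0,"grip":1},{"x":4.2,"y":-3.7,"z":0.1,"rx":0,"ry":0,"rz":0,"grip":1}]'
python3 - <<'E'
from h import *
print(tcp()[1],go(-18,-26,65),go(-13,-26,65))
print([(q['confidence'],((np.array(q['at'][:2])-TN)@RN*1000).round(1)) for c in ['top','side'] if r.camera(c) for q in r.recognise(c,'latch_pin')])
E
```

```text
time_s: 18.85
ee_pos: [0.4806, 0.181, 0.0649]
ee_rot: [1.0, -0.029, -0.002, -0.002]
wrist_force: [-0.6, -0.7, -0.7]
opening: 0.0004
[-29.30216206 -29.68222801  64.86853029] (array([ 1.13, -0.37, -0.02]), array([-0.005,  0.004,  0.001])) (array([ 1.63, -0.37, -0.02]), array([-0.005,  0.004,  0.001]))
[(0.45, array([81. , -5.3])), (0.57, array([56.2, 26.1])), (0.48, array([-17.2, -18.3])), (0.17, array([163.7,  97.3]))]
```

```bash
python3 -m handwheel '[{"x":0.5,"y":-0.2,"z":0,"rx":0,"ry":0,"rz":0,"grip":1},{"x":0.9,"y":-0.4,"z":0,"rx":0,"ry":0,"rz":0,"grip":1},{"x":1.3,"y":-0.4,"z":0,"rx":0,"ry":0,"rz":0,"grip":1}]'
python3 -m handwheel '[{"x":0.2,"y":0,"z":0,"rx":0,"ry":0,"rz":0,"grip":1},{"x":0.4,"y":0,"z":0,"rx":0,"ry":0,"rz":0,"grip":1}]'
python3 -m handwheel '[{"x":0.2,"y":0,"z":0,"rx":0,"ry":0,"rz":0,"grip":1},{"x":0.4,"y":0,"z":0,"rx":0,"ry":0,"rz":0,"grip":1}]'
python3 - <<'E'
from h import *
print(tcp()[1],go(-18,-26,65)[1])
E
```

```text
time_s: 19.35
ee_pos: [0.4936, 0.1836, 0.0648]
ee_rot: [1.0, -0.029, -0.002, -0.002]
wrist_force: [-0.7, 0.5, 0.1]
opening: -0.0
time_s: 19.55
ee_pos: [0.4969, 0.1834, 0.0647]
ee_rot: [1.0, -0.029, -0.003, -0.002]
wrist_force: [-9.3, 3.6, 6.1]
opening: 0.0002
time_s: 19.75
ee_pos: [0.4975, 0.1833, 0.0642]
ee_rot: [1.0, -0.029, -0.007, -0.002]
wrist_force: [-26.0, 6.3, 17.6]
opening: -0.0002
[-12.50018139 -26.36412123  64.17619209] [-0.003  0.015 -0.   ]
```

Hard stop at x = −12.5 mm (−13.5 predicted). Back off clear and look.

```bash
python3 -m handwheel '[{"x":-3,"y":0,"z":0,"rx":0,"ry":0.015,"rz":0,"grip":1},{"x":-7,"y":0,"z":-4,"rx":0,"ry":0.015,"rz":0,"grip":1},{"x":-10,"y":4,"z":-8,"rx":0,"ry":0.015,"rz":0,"grip":1},{"x":-12,"y":8,"z":-12,"rx":0,"ry":0.015,"rz":0,"grip":1},{"x":-14,"y":12,"z":-15,"rx":0,"ry":0.015,"rz":0,"grip":1}]' >/dev/null
python3 -m handwheel '[{"x":0,"y":5,"z":0,"rx":0,"ry":0,"rz":0,"grip":1},{"x":0,"y":10,"z":0,"rx":0,"ry":0,"rz":0,"grip":1},{"x":0,"y":10,"z":0,"rx":0,"ry":0,"rz":0,"grip":1},{"x":0,"y":10,"z":0,"rx":0,"ry":0,"rz":0,"grip":1}]'
python3 - <<'E'
from h import *
import cv2
d=r.camera('top')
cv2.imwrite('pics/t10.png',cv2.resize(d['img'][180:355,222:402,::-1],None,fx=3.4,fy=3.4,interpolation=cv2.INTER_CUBIC))
for n in ('plug','ring','spare_bearing','latch_pin'): print(n,[(q['confidence'],np.round(q['at'],3)) for q in r.recognise('top',n)[:2]])
# expected pixels of home housing top corners, closed pin and arm end
P=[(.108,.045,.045),(.108,-.085,.045),(.012,-.085,.045),(.012,.045,.045),(.0025,-.026,.0635)]
W=[np.r_[TN+RN@np.array(p[:2]),p[2]] for p in P]
print(((w2px(d,W)-[221.65,179.65])*3.4).round(0).tolist())
E
```

```text
time_s: 20.65
ee_pos: [0.3597, -0.0078, 0.1975]
ee_rot: [1.0, -0.03, 0.001, -0.002]
wrist_force: [0.3, 0.1, 0.5]
opening: 0.0001
plug [(0.64, array([0.682, 0.295, 0.062]))]
ring [(0.95, array([0.696, 0.178, 0.022]))]
spare_bearing [(0.72, array([0.689, 0.082, 0.014]))]
latch_pin [(0.79, array([0.508, 0.137, 0.04 ])), (0.72, array([0.563, 0.186, 0.047]))]
[[232.0, 72.0], [479.0, 84.0], [472.0, 265.0], [221.0, 253.0], [357.0, 273.0]]
```

View pics/t10.png

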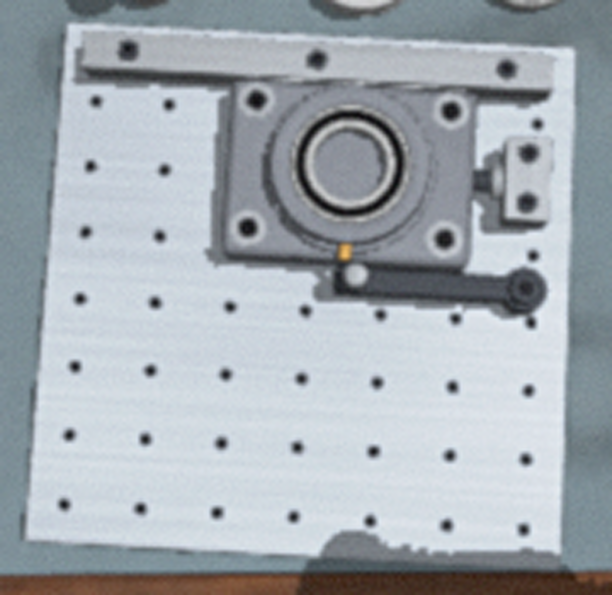

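Run:
```python
from h import *
import cv2
d=r.camera('top')
def cen(f,pts):
    g=cv2.imread(f,0).astype(float);o=[]
    for x,y in pts:
        X,Y=np.meshgrid(range(x-14,x+15),range(y-14,y+15));w=np.clip(110-g[Y,X],0,None);w[(X-x)**2+(Y-y)**2>13**2]=0
        o.append(((X*w).sum()/w.sum(),(Y*w).sum()/w.sum()))
    return np.array(o)
def nest(px,z): return ((px2w(d,px/3.4+[221.65,179.65],z)[:,:2]-TN)@RN*1000).round(1)
print('fence bolts',nest(cen('pics/t10.png',[(128,50),(317,59),(507,69)]),.042).tolist())
b=nest(cen('pics/t10.png',[(257,100),(451,111),(445,240),(248,228)]),.045)
print('bolts',b.tolist(),b.mean(0)); e=b[0]-b[1];print('deg',np.degrees(np.arctan2(-e[0],e[1])), np.degrees(np.arctan2(*(-(b[3]-b[2])*[1,-1])[::1])))
b=nest(cen('pics/t7.png',[(183,95),(376,105)]),.045);print('t7',b.tolist())
print('stop block bolts',nest(cen('pics/t10.png',[(529,153),(527,203)]),.044).tolist())
```

```text
fence bolts [[118.2, 101.1], [118.2, 1.0], [118.0, -99.3]]
bolts [[93.9, 31.5], [93.1, -70.6], [25.1, -70.0], [26.1, 32.0]] [ 59.55  -19.275]
deg -0.4489293399438448 -0.561705332566547
t7 [[94.2, 70.3], [94.0, -31.7]]
stop block bolts [[72.9, -112.3], [46.7, -112.1]]
```

```bash
python3 -c "
from workcell import r
print(r.sense()['wrist_force'],r.hand_in())"
```

```text
the job is handed in; nothing more can be done
[0.48165454 0.48140734 0.13629197] None
```

The job is handed in: the housing is home against the fence and stop screw, and the latch is closed. I pushed the front-left corner to turn the housing and pushed it up to the fence. I pushed the front-left again to lay it flat, slid it along the fence to the screw and pressed the front once. Then I pushed the latch pin round to its end stop. It took about 21 s of the 72 s, with no gripping or lifting.

**Housing position:** in the last picture its bolts put its centre at about (59.6, −19.3) mm in the nest, against a home of (60, −20). A fence bolt in the same picture read 1 mm too far left, so the true y is probably about −20.

**Squareness:** it is turned about 0.5° clockwise, which leaves the back-right edge about 1 mm off the fence (3 mm allowed).

**Latch:** the pin appears within 2 pixels of where it should be when closed, and the arm came up hard against the stop at about 26 N.

**Gauges and spare bearing:** the network placed all three within 4 mm of their starting positions, which is its own error. The arm was clear of everything at hand-in.

**Disagreements:**
- The first push up to the fence stopped about 9° askew with only the back-right corner touching, which the second front-left push fixed.
- The network also reported a second, wrong latch pin on the bearing, which I ruled out from the picture.
- The housing's front edge looked about 2 mm nearer the robot than its home outline. I put this down to its rounded edges, because the bolts disagreed.

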